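# Feel along a sanded bamboo shelf edge

### The arm

A 6-joint arm with a two-finger parallel gripper is mounted at the origin on the work surface. World frame = base frame: x ahead of the robot, y to its left, z up, the work surface at z = 0. Lengths are in m, angles in rad, forces in N, time in s.
With the tool pointing down it reaches from about 0.3 to 0.85 m from the base axis. Payload 4.2 kg.
Tool frame: the origin (TCP) lies at the very end of the fingers, on their centre line; the grasp point (between the pads) lies 19 mm behind it (manip.grip_point_offset is the distance from the TCP to the grasp point, in m); z points along the fingers, x is the direction in which the jaws open and shut, and the axes are right-handed (so a half turn about z gives the same grasp; the last joint's range is limited). The gripper opens to 91 mm and grips with 3 to 60 N. Pads are 32 mm wide; open, the fingers measure 118 mm over their backs; the gripper's body (76 mm by 178 mm) begins 60 mm behind the grasp point.
Start: joints at [1.165, 0.32, 1.565, -0, 1.257, -0.02], TCP at [0.216, 0.533, 0.214] pointing down, gripper open.
Joint ranges: [-3.11, 3.11], [-0.84, 2.01], [0.21, 2.61], [-1.34, 4.49], [0.05, 2.63], [-2.56, 2.56]. Speed limits (rad/s): [2.57, 2.57, 3.14, 3.14, 3.14, 3.14].

### API

Orientations are given as a rotation vector (axis times angle).
In Python, from bench import manip gives the robot as it stands.
- The arm moves only by the tool move_arm, never from a script. Its argument "rows" is a list of rows, each an object of numbers: "hand": the finger opening in mm, from 0 to 91.2; "x", "y", "z": the shift along the tool's x, y, z in mm; "ax", "ay", "az": the turn, a rotation vector about the tool's x, y, z in rad. In form: [{"hand": .., "x": .., "y": .., "z": .., "ax": .., "ay": .., "az": ..}, ...]. A call has 1 to 5 rows; each row shifts and turns the commanded pose from where the row before left it, along the tool's axes as they then stand; what a row does not reach is not made up. A row lasts 1/10 s, in which the tool goes at most 50 mm and 8.59 degrees, less where a joint would pass 70% of its speed; a pose out of reach is approached as far as the arm can. A call is refused whole if a number of a shift passes 50 or a number of a turn 0.15, either way. A call with a gripper value outside its range is refused whole. The fingers move at their own pace and stop on an object; "grip_force" is the grip in N (left out, the last holds). Time passes only in rows, so rows that do not move let the fingers close. It gives the time, the measured TCP pose, the force and the opening at its end, in the units of the state.
- manip.get_obs(): the state, without advancing time (a new reading comes with each control period).
- manip.camera(name): name is "scene" or "top" or "wrist"; returns the picture (420x560x3 uint8, red, green, blue); there is no depth.
- manip.camera_model(name): a dict with "K" (3x3 intrinsics, pixels), "R" (3x3) and "t" (3): a world point X has camera coordinates R X + t. Camera axes: x right, y down, z forward; pixel columns grow to the right and rows downward; lengths in m; the calibration is good to about 2 mm. A picture is of the moment at which its call begins: read the wrist's pose just before it. camera_model takes no time and is no camera call; for the wrist camera it gives the pose at the moment of the call.
- manip.close_job(): hands the job in, once; it reports no verdict.
The state is a dict: "time_s": time; "joint_pos": joint angles; "joint_velocities": joint speeds; "joint_torque": joint torques, N m; "ee_pos": TCP position; "eef_rot": TCP orientation; "contact_force": force on the tool from outside, world axes, zero at the start; "ft_torque": the same for the moment, N m; "finger_gap": finger opening in m.
Only numpy, scipy, OpenCV 4.12 (cv2) and the standard library are available. Lean on these libraries where they do the work, as an engineer would, in place of code of your own. Each camera call takes 0.05 s, during which the arm holds its last target. There are 200 camera calls.

### The job

The round bamboo pole along the shelf's front edge has just been sanded: feel it for splinters. Touch down gently and run the fingertips lightly along it in a slow stroke, keeping touch all the way from its left end to its right end (as seen from the robot), then take the hand away. Leave the bowl, the caddy, the shoe trees and the hanging shoehorn and brush as they are.

Things in the scene. Friction and masses are not known exactly. Their poses are not given: they have to be found in the camera images.
- edge_pole: Fixed rigid bamboo pole, 26 mm in diameter, 560 mm long, straight and level along the shelf's front edge (towards the robot). Its top line stands 5 mm above the board; its front is free; its node rings are flush. Origin: the middle of its top line. y along the pole to its left end (y = +0.28 m; right end at y = -0.28 m), x away from the robot over the board, z up.
- shelf: Fixed pale bamboo shelf on two end panels, 560 mm wide (y), 300 mm deep (x) with the pole, board 16 mm thick. Origin: on its vertical centre line, 240 mm below the board's top; x from front to back, y to the left, z up. Its place, turn and height vary. Under the board, 67 mm behind the pole, a steel rail with five J hooks; none of it reaches in front of the pole or above the board.
- bowl: Loose grey ceramic bowl, 124 mm across the rim, 55 mm high, standing on the shelf at least 100 mm behind the pole. Origin: centre of its underside.
- caddy: Loose red plastic caddy, 72 x 105 mm and 60 mm high, with a ribbed twist cap 58 mm across on top (88 mm high in all), at least 100 mm behind the pole. Origin: centre of its underside.
- tree_a: Loose wooden shoe tree lying on the shelf, 218 mm long in x, 64 mm wide, 55 mm high at the heel's brass knob, 40 mm at the front half. Toe towards the pole, about 50 to 80 mm behind its top line. Origin: underside, 105 mm behind the tip of the toe.
- tree_b: The second shoe tree of the pair, the same, beside the first and nearer the shelf's right end. Origin as for the first.
- shoehorn (a joint): Swing (rad) of the steel shoehorn, 135 mm long, hanging under the shelf on the second hook from the left; 0 when it hangs straight down.
- brush (a joint): Swing (rad) of the wooden shoe brush, 135 mm long, hanging by its wire loop under the shelf on the second hook from the right; 0 when it hangs straight down.
Things that resemble listed ones, but are neither listed nor needed, are in the scene too. What is shaped like the tree_b but pink or purple is not meant.

How it is judged:
On the way, in this order (a step that is already met when the one before it is completed fails the run):
1. the fingertips touch the pole lightly near its left (+y) end, within about 50 mm of it (contact force between the fingers and edge_pole between 0.2 and 20 N and y of the grasp point in the frame of edge_pole above 0.23 m), for 0.2 s.
2. still touching the pole lightly as they pass 186 mm left of its middle (within 24 mm) (contact force between the fingers and edge_pole between 0.2 and 20 N and y of the grasp point in the frame of edge_pole between 0.162 and 0.21 m), for 0.2 s.
3. still touching the pole lightly as they pass 124 mm left of its middle (within 24 mm) (contact force between the fingers and edge_pole between 0.2 and 20 N and y of the grasp point in the frame of edge_pole between 0.1 and 0.148 m), for 0.2 s.
4. still touching the pole lightly as they pass 62 mm left of its middle (within 24 mm) (contact force between the fingers and edge_pole between 0.2 and 20 N and y of the grasp point in the frame of edge_pole between 0.038 and 0.086 m), for 0.2 s.
5. still touching the pole lightly as they pass 0 mm from its middle (within 24 mm) (contact force between the fingers and edge_pole between 0.2 and 20 N and y of the grasp point in the frame of edge_pole between -0.024 and 0.024 m), for 0.2 s.
6. still touching the pole lightly as they pass 62 mm right of its middle (within 24 mm) (contact force between the fingers and edge_pole between 0.2 and 20 N and y of the grasp point in the frame of edge_pole between -0.086 and -0.038 m), for 0.2 s.
7. still touching the pole lightly as they pass 124 mm right of its middle (within 24 mm) (contact force between the fingers and edge_pole between 0.2 and 20 N and y of the grasp point in the frame of edge_pole between -0.148 and -0.1 m), for 0.2 s.
8. still touching the pole lightly as they pass 186 mm right of its middle (within 24 mm) (contact force between the fingers and edge_pole between 0.2 and 20 N and y of the grasp point in the frame of edge_pole between -0.21 and -0.162 m), for 0.2 s.
9. the fingertips touch the pole lightly near its right (-y) end, within about 50 mm of it (contact force between the fingers and edge_pole between 0.2 and 20 N and y of the grasp point in the frame of edge_pole below -0.23 m), for 0.2 s.
At the end, for the whole second after the job is handed in: After a light stroke (touching with 0.2 to 20 N at nine places in order) from the left end to the right end, the bowl, the caddy and both shoe trees stand at rest within 12 mm of where they were and upright within 0.1 rad, and the shoehorn and the brush hang within 0.15 rad of straight down (distance of each of bowl, caddy, tree_a, tree_b from where it was at the start of the episode below 0.012 m and angle between each of bowl, caddy, tree_a, tree_b's own z axis and vertical below 0.1 rad and linear speed of each of bowl, caddy, tree_a, tree_b below 0.02 m/s and value of joint shoehorn between -0.15 and 0.15 rad and value of joint brush between -0.15 and 0.15 rad).
It fails at once if the bamboo edge or the shelf is struck or pressed with more than 45 N (contact force between any of the fingers, the arm and shelf above 45 N or contact force between the fingers and edge_pole above 45 N).
It fails at once if the bowl is pushed more than 12 mm, tipped or lifted (distance of bowl from where it was at the start of the episode above 0.012 m or angle between bowl's own z axis and vertical above 0.1 rad).
It fails at once if the caddy is pushed more than 12 mm, tipped or lifted (distance of caddy from where it was at the start of the episode above 0.012 m or angle between caddy's own z axis and vertical above 0.1 rad).
It fails at once if a shoe tree is pushed more than 12 mm, tipped or lifted (distance of any of tree_a, tree_b from where it was at the start of the episode above 0.012 m or angle between any of tree_a, tree_b's own z axis and vertical above 0.1 rad).
It fails at once if the hanging shoehorn or brush is knocked (swings more than 0.2 rad) (value of joint any of shoehorn, brush above 0.2 rad or value of joint any of shoehorn, brush below -0.2 rad).
It also fails if it takes over 69 s, if anything falls off the work surface, if the arm or the gripper's body presses on something with over 40 N, if the wrist force passes 120 N, or if a joint passes its speed limit or range.

## Working session

There is one attempt and no reset: what is moved stays moved. The work goes in short steps, Python scripts to look and compute and a tool call to move; the robot and the scene stay as the last step left them, time stands still between calls to the robot, and variables do not carry over. Pictures are saved under pics/ and viewed, about 8 in all and at most 12, crops included, and the job is handed in when it is done.

Besides the shell and the picture viewer there is one more tool, called as name(argument=value, ...), one argument or row to a line, values as JSON. move_arm: Moves the arm, as the interface text tells. Its arguments: {"type":"object","properties":{"rows":{"type":"array"},"grip_force":{"type":"number"}},"required":["rows"]}

```bash
mkdir -p pics
python3 - <<'E'
from bench import manip
import cv2,numpy as np
o=manip.get_obs()
for k in o: print(k,np.round(o[k],4))
for n in ("scene","top"):
    m=manip.camera_model(n);print(n,np.round(m["K"],1).tolist(),np.round(m["R"],4).tolist(),np.round(m["t"],4).tolist())
    cv2.imwrite(f"pics/{n}0.png",manip.camera(n)[:,:,::-1])
E
```

```text
time_s 0.0
joint_pos [ 1.165   0.3203  1.5656  0.      1.2574 -0.02  ]
joint_velocities [-0.0003  0.001  -0.0002  0.0012 -0.      0.0002]
joint_torque [ 2.50000e-03 -4.12460e+01 -2.31973e+01  7.31000e-02  4.57000e-02
 -1.00000e-04]
ee_pos [0.2162 0.5323 0.2131]
eef_rot [ 2.6054e+00  1.7538e+00 -2.3000e-03]
contact_force [-0.0769  0.247  -0.3534]
ft_torque [-0.0212  0.0046  0.0014]
finger_gap 0.0912
scene [[421.4, 0.0, 276.0], [0.0, 421.4, 207.1], [0.0, 0.0, 1.0]] [[0.0901, 0.9959, 0.0024], [0.7196, -0.0634, -0.6915], [-0.6886, 0.064, -0.7224]] [0.1225, -0.2876, 1.6607]
top [[385.9, 0.0, 279.4], [0.0, 385.9, 205.0], [0.0, 0.0, 1.0]] [[-0.02, -0.9998, -0.007], [-0.9887, 0.0208, -0.1484], [0.1485, 0.0039, -0.9889]] [-0.1615, 0.5716, 1.2967]
```

View pics/scene0.png

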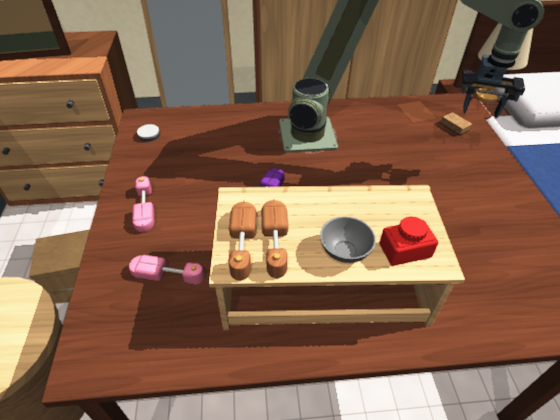

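View pics/top0.png

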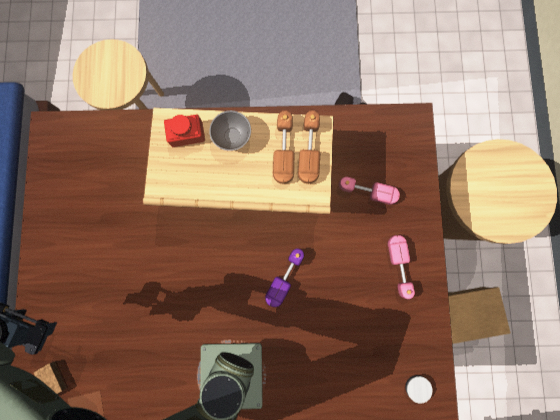

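The top view shows the shelf at about (145–333, 108–212), with the pole on its lower edge from (144,206) to (331,210). In the scene view the pole is the upper edge, (218,190) to (440,187). The only other long edges are the board's back edge and the stretcher at scene (320,316). The pole is the one with red node rings on the robot's side, so I'll check that in a close crop.

Run:
```python
import cv2,numpy as np
s=cv2.imread("pics/scene0.png");t=cv2.imread("pics/top0.png")
f=lambda im,x,y:cv2.resize(im[y:y+36,x:x+66],None,fx=6,fy=6,interpolation=cv2.INTER_CUBIC)
a=np.vstack([np.hstack([f(s,200,172),f(s,400,172)]),np.hstack([f(t,130,185),f(t,280,185)])])
cv2.imwrite("pics/crop.png",a);print(a.shape)
```

```text
(432, 792, 3)
```

View pics/crop.png

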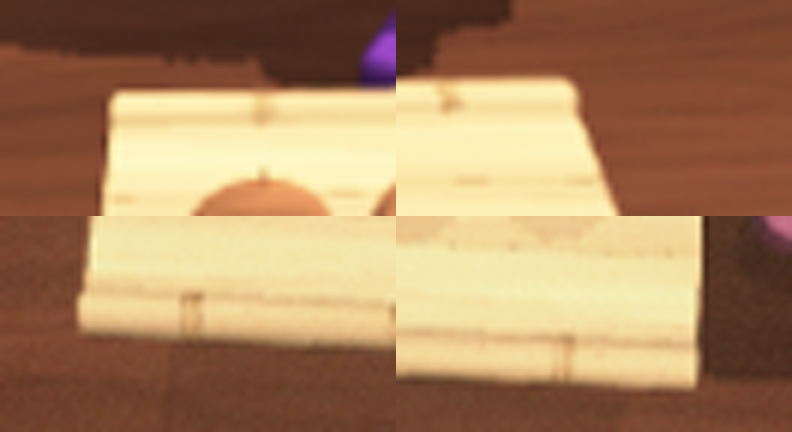

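The crop confirms the pole: rounded, with node rings and a groove behind it. Next I fit the pole line (x, y, yaw, z) to its outer silhouette and ends in both views.

```bash
cat > fit.py <<'E'
from bench import manip
import cv2,numpy as np
from scipy.optimize import least_squares
from scipy.spatial.transform import Rotation as Ro
def edge(im,c,r0,r1,sgn):
    g=cv2.GaussianBlur(im,(0,0),.8)[r0:r1,c].astype(float); d=sgn*np.diff(g); i=int(np.argmax(d))
    if 0<i<len(d)-1:
        a,b,e=d[i-1:i+2]; i+=.5*(a-e)/(a-2*b+e)
    return r0+i+.5
V={}
for n,c0,c1,lo,f,sg in (("scene",225,425,(-6,8),((219,187.3),(430,185)),1),("top",150,325,(-6,7),((143.3,204.3),(330,213)),-1)):
    im=cv2.imread(f"pics/{n}0.png")[:,:,1]; P=[]
    for c in range(c0,c1,3):
        y=np.interp(c,[f[0][0],f[1][0]],[f[0][1],f[1][1]]); P.append((c,edge(im,c,int(y+lo[0]),int(y+lo[1]),sg)))
    P=np.array(P); l=np.polyfit(*P.T,1); k=abs(P[:,1]-np.polyval(l,P[:,0]))<1; l=np.polyfit(*P[k].T,1)
    V[n]=(manip.camera_model(n),l,(f[0][0],f[1][0]),k.mean())
    print(n,l,k.mean(),np.polyval(l,[c0,c1]))
def res(p):
    x,y,z,w=p; d=np.array([-np.sin(w),np.cos(w),0]); out=[]
    E=np.array([[x,y,z]]-np.outer([-.28,.28],d))  # left end first
    for n,(m,l,u,_) in V.items():
        K,R,t=map(np.array,(m["K"],m["R"],m["t"])); q=E@R.T+t; uv=q[:,:2]/q[:,2:]*K[0,0]+K[:2,2]
        rp=.013*K[0,0]/q[:,2]
        sil=uv[:,1]+(-rp if n=="scene" else rp)
        out+=list(sil-np.polyval(l,uv[:,0]))
        o=uv[:,0] ; uu=u[::-1] if n=="scene" else u
        out+=list(.5*(o-np.array(uu)))
    return out
s=least_squares(res,[.45,.1,.25,0]); x,y,z,w=s.x
print("axis mid",s.x.round(4),"top z",round(z+.013,4),"res",np.round(res(s.x),2))
o=manip.get_obs(); Rm=Ro.from_rotvec(o["eef_rot"]).as_matrix(); print(Rm.round(3))
d=np.array([-np.sin(w),np.cos(w),0])
for k in (.28,.255,-.28): print(k,(np.array([x,y,z+.013])+k*d).round(4))
E
python3 fit.py
```

```text
scene [-1.15740618e-02  1.89411972e+02] 1.0 [186.80780813 184.49299578]
top [5.1585529e-02 1.9609483e+02] 1.0 [203.83265894 212.86012652]
axis mid [ 0.5475 -0.0434  0.2216 -0.0723] top z 0.2346 res [ 0.07 -0.15 -0.4   0.02 -0.01 -0.12 -0.02 -0.41]
[[ 0.376  0.926 -0.001]
 [ 0.926 -0.376 -0.001]
 [-0.002 -0.    -1.   ]]
0.28 [0.5677 0.2358 0.2346]
0.255 [0.5659 0.2109 0.2346]
-0.28 [ 0.5273 -0.3227  0.2346]
```

Fit residuals are under 0.5 px. The pole's top line is at z≈0.235, yaw −0.072, with its left end near (0.568, 0.236). First I rise, turn the jaws along the pole and close the hand.

move_arm(
  rows=[
    {"hand":0,"z":-30,"az":-0.1},
    {"hand":0,"z":-30,"az":-0.1},
    {"hand":0,"z":-30,"az":-0.1},
    {"hand":0,"z":-20,"az":-0.014},
    {"hand":0},
  ],
  grip_force=20,
)

```text
invalid input at $.rows[0]: expected keys hand, x, y, z, ax, ay, az
```

move_arm(
  rows=[
    {"hand":0,"x":-27,"y":34},
    {"hand":0,"x":-27,"y":34},
    {"hand":0,"x":-27,"y":34},
    {"hand":0,"x":-27,"y":34},
    {"hand":0,"x":-27,"y":34},
  ],
)

```text
invalid input at $.rows[0]: expected keys hand, x, y, z, ax, ay, az
```

move_arm(
  rows=[
    {"hand":0,"x":-27,"y":34},
    {"hand":0,"x":-27,"y":34},
    {"hand":0,"x":-27,"y":34},
    {"hand":0,"x":-27,"y":34},
    {"hand":0},
  ],
)

```text
invalid input at $.rows[0]: expected keys hand, x, y, z, ax, ay, az
```

```bash
cat > st.py <<'E'
from bench import manip
import numpy as np
from scipy.spatial.transform import Rotation as Ro
o=manip.get_obs(); Rm=Ro.from_rotvec(o["eef_rot"]).as_matrix()
d=np.array([.0722,.9974,0]); e=np.array([.9974,-.0722,0]); r=o["ee_pos"]-np.array([.5475,-.0434,.2346])
print("t",round(o["time_s"],2),"along,across,above mm",np.round([r@d*1e3,r@e*1e3,r[2]*1e3],1),"F",o["contact_force"].round(2),"gap",round(o["finger_gap"],4))
print(Rm.round(3).tolist())
E
python3 st.py
```

```text
t 0.1 along,across,above mm [ 550.3 -372.   -21.4] F [-0.27 -0.14  0.38] gap 0.0917
[[0.376, 0.926, -0.001], [0.926, -0.376, -0.001], [-0.002, -0.0, -1.0]]
```

All keys are required, so I'm resending with full rows.

move_arm(
  rows=[
    {"hand":0,"x":0,"y":0,"z":-30,"ax":0,"ay":0,"az":-0.1},
    {"hand":0,"x":0,"y":0,"z":-30,"ax":0,"ay":0,"az":-0.1},
    {"hand":0,"x":0,"y":0,"z":-30,"ax":0,"ay":0,"az":-0.1},
    {"hand":0,"x":0,"y":0,"z":-20,"ax":0,"ay":0,"az":-0.014},
    {"hand":0,"x":0,"y":0,"z":0,"ax":0,"ay":0,"az":0},
  ],
  grip_force=20,
)

```text
time_s: 0.6
ee_pos: [0.2168, 0.5338, 0.3267]
eef_rot: [-2.298, -2.139, -0.008]
contact_force: [-0.7, 0.0, 0.2]
finger_gap: 0.0541
```

```bash
python3 st.py
```

```text
t 0.6 along,across,above mm [ 551.8 -371.5   92.1] F [-0.68  0.01  0.25] gap 0.0541
[[0.072, 0.997, 0.002], [0.997, -0.072, 0.005], [0.006, 0.002, -1.0]]
```

move_arm(
  rows=[
    {"hand":0,"x":-27,"y":34,"z":0,"ax":0,"ay":0,"az":0},
    {"hand":0,"x":-27,"y":34,"z":0,"ax":0,"ay":0,"az":0},
    {"hand":0,"x":-27,"y":34,"z":0,"ax":0,"ay":0,"az":0},
    {"hand":0,"x":-27,"y":34,"z":0,"ax":0,"ay":0,"az":0},
    {"hand":0,"x":-27,"y":34,"z":0,"ax":0,"ay":0,"az":0},
  ],
)

```text
time_s: 1.1
ee_pos: [0.3768, 0.3841, 0.322]
eef_rot: [2.3, 2.14, -0.005]
contact_force: [0.2, 1.8, 0.4]
finger_gap: 0.014
```

move_arm(
  rows=[
    {"hand":0,"x":-27,"y":34,"z":0,"ax":0,"ay":0,"az":0},
    {"hand":0,"x":-27,"y":34,"z":0,"ax":0,"ay":0,"az":0},
    {"hand":0,"x":-27,"y":34,"z":0,"ax":0,"ay":0,"az":0},
    {"hand":0,"x":-27,"y":34,"z":0,"ax":0,"ay":0,"az":0},
    {"hand":0,"x":0,"y":0,"z":0,"ax":0,"ay":0,"az":0},
  ],
)

```text
time_s: 1.6
ee_pos: [0.5069, 0.2646, 0.3213]
eef_rot: [2.306, 2.132, -0.006]
contact_force: [-0.5, 1.3, 0.1]
finger_gap: 0.0004
```

```bash
python3 st.py
```

```text
t 1.6 along,across,above mm [304.2 -62.8  86.7] F [-0.51  1.29  0.06] gap 0.0004
[[0.078, 0.997, -0.002], [0.997, -0.078, -0.003], [-0.004, -0.002, -1.0]]
```

move_arm(
  rows=[
    {"hand":0,"x":-25,"y":32,"z":0,"ax":0,"ay":0,"az":0},
    {"hand":0,"x":-24,"y":31,"z":0,"ax":0,"ay":0,"az":0},
    {"hand":0,"x":0,"y":0,"z":25,"ax":0,"ay":0,"az":0},
    {"hand":0,"x":0,"y":0,"z":25,"ax":0,"ay":0,"az":0},
    {"hand":0,"x":0,"y":0,"z":0,"ax":0,"ay":0,"az":0},
  ],
)

```text
time_s: 2.1
ee_pos: [0.5608, 0.2144, 0.2687]
eef_rot: [-2.297, -2.137, 0.015]
contact_force: [-0.0, 0.8, -0.1]
finger_gap: 0.0007
```

```bash
python3 st.py
python3 - <<'E'
from bench import manip
import cv2,numpy as np
m=manip.camera_model("wrist"); im=manip.camera("wrist")[:,:,::-1].copy()
K,R,t=[np.array(m[k]) for k in "KRt"]
d=np.array([-np.sin(-.0723),np.cos(.0723),0])
for k in (.28,.255,.2,.15):
    q=R@(np.array([.5475,-.0434,.2346])+k*d)+t; u=K@q/q[2]; print(k,u[:2].round(1),q[2].round(3))
    if q[2]>0: cv2.circle(im,(int(u[0]),int(u[1])),3,(255,0,0),1)
cv2.imwrite("pics/w1.png",im)
cv2.imwrite("pics/s1.png",manip.camera("scene")[:,:,::-1][120:300,180:480])
E
```

```text
t 2.1 along,across,above mm [258.1  -5.3  34.1] F [-0.02  0.78 -0.1 ] gap 0.0007
[[0.072, 0.997, -0.01], [0.997, -0.072, -0.003], [-0.004, -0.01, -1.0]]
0.28 [313.3 249.7] 0.218
0.255 [275.  249.6] 0.218
0.2 [190.9 249.5] 0.218
0.15 [114.6 249.4] 0.218
```

View pics/w1.png

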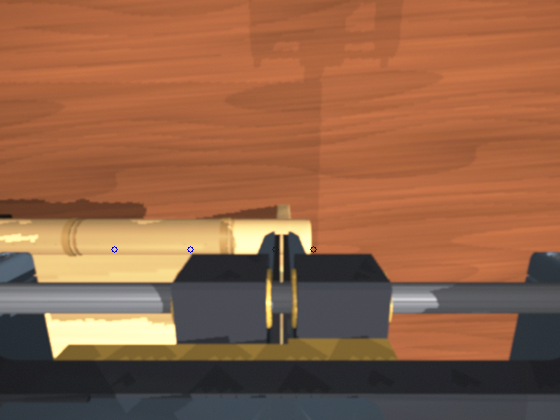

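The wrist view shows the pole at rows ~219–255, ending at column ~311 (predicted 313). I'll check the predicted front silhouette against row 219.

Run:
```python
from bench import manip
import cv2,numpy as np
m=manip.camera_model("wrist"); K,R,t=[np.array(m[k]) for k in "KRt"]
print(R.round(3).tolist(),(-R.T@t).round(3),K[0,0])
d=np.array([-np.sin(-.0723),np.cos(.0723),0])
im=cv2.imread("pics/w1.png",1)[:,:,2].astype(float)
for k in (.27,.2,.17):
    q=R@(np.array([.5475,-.0434,.2216])+k*d)+t; u=K@q/q[2]; rp=.013*K[0,0]/q[2]; print(k,"axis",u[:2].round(1),"front edge pred",(u[1]-rp).round(1),"back",(u[1]+rp).round(1))
    c=int(u[0]); print(cv2.imread("pics/w1.png")[212:262:2,c,1])
```

```text
[[0.071, 0.997, -0.001], [0.963, -0.069, 0.259], [0.258, -0.02, -0.966]] [0.489 0.222 0.444] 333.84921135738506
0.27 axis [295.1 237.7] front edge pred 219.2 back 256.2
[104 104 102 107 154 190 211 227 235 241 235 134  66  64  65  65  65  67
  68  66  63  49  41  41  39]
0.2 axis [195.4 237.6] front edge pred 219.1 back 256.1
[ 99  99 101  99 130 141 150 158 166 174 182 188 194 195 199 202 208 216
 212 198 172  82  39  38  39]
0.17 axis [152.7 237.5] front edge pred 219.0 back 256.0
[103  98 100 114 153 163 148 156 164 171 179 186 191 193 194 198 205 210
 205 194 181 182 205 205 205]
```

The prediction matches to about 1 px. Now I centre over the pole and come down slowly.

move_arm(
  rows=[
    {"hand":0,"x":-1,"y":3,"z":10,"ax":0,"ay":0,"az":0},
    {"hand":0,"x":0,"y":0,"z":8,"ax":0,"ay":0,"az":0},
    {"hand":0,"x":0,"y":0,"z":6,"ax":0,"ay":0,"az":0},
    {"hand":0,"x":0,"y":0,"z":2,"ax":0,"ay":0,"az":0},
    {"hand":0,"x":0,"y":0,"z":0,"ax":0,"ay":0,"az":0},
  ],
)

```text
time_s: 2.7
ee_pos: [0.5662, 0.2138, 0.2477]
eef_rot: [-2.299, -2.14, 0.001]
contact_force: [0.4, 0.5, -0.4]
finger_gap: 0.0005
```

```bash
python3 st.py
```

```text
t 2.7 along,across,above mm [2.579e+02 1.000e-01 1.310e+01] F [ 0.39  0.5  -0.41] gap 0.0005
[[0.072, 0.997, -0.001], [0.997, -0.072, -0.0], [-0.0, -0.0, -1.0]]
```

move_arm(
  rows=[
    {"hand":0,"x":0,"y":0,"z":2,"ax":0,"ay":0,"az":0},
    {"hand":0,"x":0,"y":0,"z":2,"ax":0,"ay":0,"az":0},
    {"hand":0,"x":0,"y":0,"z":0,"ax":0,"ay":0,"az":0},
    {"hand":0,"x":0,"y":0,"z":0,"ax":0,"ay":0,"az":0},
    {"hand":0,"x":0,"y":0,"z":0,"ax":0,"ay":0,"az":0},
  ],
)

```text
time_s: 3.2
ee_pos: [0.5665, 0.2138, 0.2441]
eef_rot: [2.3, 2.14, 0.001]
contact_force: [-0.3, -0.3, 0.8]
finger_gap: 0.0002
```

move_arm(
  rows=[
    {"hand":0,"x":0,"y":0,"z":2,"ax":0,"ay":0,"az":0},
    {"hand":0,"x":0,"y":0,"z":2,"ax":0,"ay":0,"az":0},
    {"hand":0,"x":0,"y":0,"z":1,"ax":0,"ay":0,"az":0},
    {"hand":0,"x":0,"y":0,"z":1,"ax":0,"ay":0,"az":0},
    {"hand":0,"x":0,"y":0,"z":0,"ax":0,"ay":0,"az":0},
  ],
)

```text
time_s: 3.7
ee_pos: [0.5663, 0.2138, 0.2377]
eef_rot: [-2.3, -2.14, 0.0]
contact_force: [-0.4, -0.3, 0.3]
finger_gap: 0.0002
```

move_arm(
  rows=[
    {"hand":0,"x":0,"y":0,"z":0.5,"ax":0,"ay":0,"az":0},
    {"hand":0,"x":0,"y":0,"z":0.5,"ax":0,"ay":0,"az":0},
    {"hand":0,"x":0,"y":0,"z":0.5,"ax":0,"ay":0,"az":0},
    {"hand":0,"x":0,"y":0,"z":0,"ax":0,"ay":0,"az":0},
    {"hand":0,"x":0,"y":0,"z":0,"ax":0,"ay":0,"az":0},
  ],
)

```text
time_s: 4.2
ee_pos: [0.5664, 0.2138, 0.2365]
eef_rot: [-2.3, -2.14, -0.0]
contact_force: [-0.3, 0.4, 0.4]
finger_gap: 0.0006
```

move_arm(
  rows=[
    {"hand":0,"x":0,"y":0,"z":0.5,"ax":0,"ay":0,"az":0},
    {"hand":0,"x":0,"y":0,"z":0.5,"ax":0,"ay":0,"az":0},
    {"hand":0,"x":0,"y":0,"z":0,"ax":0,"ay":0,"az":0},
    {"hand":0,"x":0,"y":0,"z":0,"ax":0,"ay":0,"az":0},
  ],
)

```text
time_s: 4.6
ee_pos: [0.5664, 0.2138, 0.2354]
eef_rot: [-2.3, -2.14, -0.0]
contact_force: [0.3, 0.4, -0.7]
finger_gap: 0.0002
```

move_arm(
  rows=[
    {"hand":0,"x":0,"y":0,"z":0.4,"ax":0,"ay":0,"az":0},
    {"hand":0,"x":0,"y":0,"z":0,"ax":0,"ay":0,"az":0},
    {"hand":0,"x":0,"y":0,"z":0,"ax":0,"ay":0,"az":0},
  ],
)

```text
time_s: 4.9
ee_pos: [0.5664, 0.2138, 0.235]
eef_rot: [-2.3, -2.14, -0.0]
contact_force: [0.3, -1.2, -0.4]
finger_gap: 0.0003
```

move_arm(
  rows=[
    {"hand":0,"x":0,"y":0,"z":0.4,"ax":0,"ay":0,"az":0},
    {"hand":0,"x":0,"y":0,"z":0,"ax":0,"ay":0,"az":0},
    {"hand":0,"x":0,"y":0,"z":0,"ax":0,"ay":0,"az":0},
  ],
)

```text
time_s: 5.2
ee_pos: [0.5664, 0.2138, 0.2346]
eef_rot: [-2.3, -2.14, -0.0]
contact_force: [0.4, 0.5, -0.2]
finger_gap: 0.0008
```

move_arm(
  rows=[
    {"hand":0,"x":0,"y":0,"z":0.4,"ax":0,"ay":0,"az":0},
    {"hand":0,"x":0,"y":0,"z":0,"ax":0,"ay":0,"az":0},
    {"hand":0,"x":0,"y":0,"z":0,"ax":0,"ay":0,"az":0},
  ],
)

```text
time_s: 5.5
ee_pos: [0.5664, 0.2138, 0.2342]
eef_rot: [-2.3, -2.14, -0.0]
contact_force: [0.7, 0.3, 0.5]
finger_gap: 0.0004
```

move_arm(
  rows=[
    {"hand":0,"x":0,"y":0,"z":0.4,"ax":0,"ay":0,"az":0},
    {"hand":0,"x":0,"y":0,"z":0,"ax":0,"ay":0,"az":0},
    {"hand":0,"x":0,"y":0,"z":0,"ax":0,"ay":0,"az":0},
  ],
)

```text
time_s: 5.8
ee_pos: [0.5664, 0.2138, 0.2339]
eef_rot: [-2.3, -2.14, -0.0]
contact_force: [0.0, 0.1, -0.4]
finger_gap: 0.0004
```

move_arm(
  rows=[
    {"hand":0,"x":0,"y":0,"z":0.5,"ax":0,"ay":0,"az":0},
    {"hand":0,"x":0,"y":0,"z":0,"ax":0,"ay":0,"az":0},
    {"hand":0,"x":0,"y":0,"z":0,"ax":0,"ay":0,"az":0},
  ],
)

```text
time_s: 6.1
ee_pos: [0.5664, 0.2138, 0.2333]
eef_rot: [-2.3, -2.14, -0.0]
contact_force: [-0.5, 0.2, 0.6]
finger_gap: 0.0006
```

move_arm(
  rows=[
    {"hand":0,"x":0,"y":0,"z":0.5,"ax":0,"ay":0,"az":0},
    {"hand":0,"x":0,"y":0,"z":0,"ax":0,"ay":0,"az":0},
    {"hand":0,"x":0,"y":0,"z":0,"ax":0,"ay":0,"az":0},
  ],
)

```text
time_s: 6.4
ee_pos: [0.5664, 0.2138, 0.2329]
eef_rot: [-2.3, -2.14, -0.0]
contact_force: [-0.3, 0.7, 0.5]
finger_gap: 0.0003
```

move_arm(
  rows=[
    {"hand":0,"x":0,"y":0,"z":0.5,"ax":0,"ay":0,"az":0},
    {"hand":0,"x":0,"y":0,"z":0,"ax":0,"ay":0,"az":0},
    {"hand":0,"x":0,"y":0,"z":0,"ax":0,"ay":0,"az":0},
  ],
)

```text
time_s: 6.7
ee_pos: [0.5664, 0.2138, 0.2327]
eef_rot: [2.3, 2.14, 0.001]
contact_force: [-1.7, -0.7, 2.9]
finger_gap: 0.0004
```

move_arm(
  rows=[
    {"hand":0,"x":0,"y":0,"z":0.5,"ax":0,"ay":0,"az":0},
    {"hand":0,"x":0,"y":0,"z":0,"ax":0,"ay":0,"az":0},
    {"hand":0,"x":0,"y":0,"z":0,"ax":0,"ay":0,"az":0},
  ],
)

```text
time_s: 7.0
ee_pos: [0.5664, 0.2138, 0.2327]
eef_rot: [2.3, 2.14, 0.001]
contact_force: [-0.8, -0.9, 4.6]
finger_gap: 0.0006
```

Contact at z≈0.2328, and it is soft (about 4 N per mm). I press slightly more and start the stroke.

move_arm(
  rows=[
    {"hand":0,"x":0,"y":0,"z":0.5,"ax":0,"ay":0,"az":0},
    {"hand":0,"x":-2,"y":0,"z":0.2,"ax":0,"ay":0,"az":0},
    {"hand":0,"x":-3,"y":0,"z":0,"ax":0,"ay":0,"az":0},
    {"hand":0,"x":-4,"y":0,"z":0,"ax":0,"ay":0,"az":0},
    {"hand":0,"x":-4,"y":0,"z":0,"ax":0,"ay":0,"az":0},
  ],
)

```text
time_s: 7.5
ee_pos: [0.5665, 0.203, 0.2327]
eef_rot: [-2.299, -2.14, -0.01]
contact_force: [0.7, 3.6, 5.9]
finger_gap: 0.0004
```

move_arm(
  rows=[
    {"hand":0,"x":-4,"y":0,"z":0,"ax":0,"ay":0,"az":0},
    {"hand":0,"x":-4,"y":0,"z":0,"ax":0,"ay":0,"az":0},
    {"hand":0,"x":-4,"y":0,"z":0,"ax":0,"ay":0,"az":0},
    {"hand":0,"x":-4,"y":0,"z":0,"ax":0,"ay":0,"az":0},
  ],
)

```text
time_s: 7.9
ee_pos: [0.5655, 0.187, 0.2327]
eef_rot: [-2.299, -2.14, -0.01]
contact_force: [1.1, 4.6, 4.9]
finger_gap: 0.0007
```

```bash
python3 st.py
```

```text
t 7.9 along,across,above mm [231.1   1.3  -1.9] F [1.15 4.59 4.92] gap 0.0007
[[0.072, 0.997, 0.004], [0.997, -0.072, 0.005], [0.005, 0.004, -1.0]]
```

move_arm(
  rows=[
    {"hand":0,"x":-5,"y":0,"z":0.1,"ax":0,"ay":0,"az":0},
    {"hand":0,"x":-5,"y":0,"z":0,"ax":0,"ay":0,"az":0},
    {"hand":0,"x":-5,"y":0,"z":0,"ax":0,"ay":0,"az":0},
    {"hand":0,"x":-5,"y":0,"z":0,"ax":0,"ay":0,"az":0},
    {"hand":0,"x":-5,"y":0,"z":0,"ax":0,"ay":0,"az":0},
  ],
)

```text
time_s: 8.4
ee_pos: [0.5638, 0.1621, 0.2327]
eef_rot: [-2.299, -2.14, -0.011]
contact_force: [1.1, 5.0, 6.7]
finger_gap: 0.0001
```

move_arm(
  rows=[
    {"hand":0,"x":-5,"y":0,"z":0,"ax":0,"ay":0,"az":0},
    {"hand":0,"x":-5,"y":0,"z":0,"ax":0,"ay":0,"az":0},
    {"hand":0,"x":-5,"y":0,"z":0,"ax":0,"ay":0,"az":0},
    {"hand":0,"x":-5,"y":0,"z":0,"ax":0,"ay":0,"az":0},
    {"hand":0,"x":-5,"y":0,"z":0,"ax":0,"ay":0,"az":0},
  ],
)

```text
time_s: 8.9
ee_pos: [0.562, 0.1371, 0.2327]
eef_rot: [-2.299, -2.14, -0.011]
contact_force: [-0.7, 5.4, 6.6]
finger_gap: 0.0004
```

```bash
python3 st.py
```

```text
t 8.9 along,across,above mm [181.1   1.4  -1.9] F [-0.67  5.42  6.63] gap 0.0004
[[0.072, 0.997, 0.004], [0.997, -0.072, 0.005], [0.005, 0.004, -1.0]]
```

move_arm(
  rows=[
    {"hand":0,"x":-5,"y":-0.3,"z":0,"ax":0,"ay":0,"az":0},
    {"hand":0,"x":-5,"y":-0.3,"z":0,"ax":0,"ay":0,"az":0},
    {"hand":0,"x":-5,"y":-0.3,"z":0,"ax":0,"ay":0,"az":0},
    {"hand":0,"x":-5,"y":0,"z":0,"ax":0,"ay":0,"az":0},
    {"hand":0,"x":-5,"y":0,"z":0,"ax":0,"ay":0,"az":0},
  ],
)

```text
time_s: 9.4
ee_pos: [0.5594, 0.1122, 0.2327]
eef_rot: [-2.299, -2.14, -0.011]
contact_force: [0.5, 5.0, 6.1]
finger_gap: 0.0003
```

move_arm(
  rows=[
    {"hand":0,"x":-5,"y":0,"z":0,"ax":0,"ay":0,"az":0},
    {"hand":0,"x":-5,"y":0,"z":0,"ax":0,"ay":0,"az":0},
    {"hand":0,"x":-5,"y":0,"z":0,"ax":0,"ay":0,"az":0},
    {"hand":0,"x":-5,"y":0,"z":0,"ax":0,"ay":0,"az":0},
    {"hand":0,"x":-5,"y":0,"z":0,"ax":0,"ay":0,"az":0},
  ],
)

```text
time_s: 9.9
ee_pos: [0.5576, 0.0873, 0.2327]
eef_rot: [-2.3, -2.14, -0.011]
contact_force: [0.2, 5.4, 6.3]
finger_gap: 0.0001
```

move_arm(
  rows=[
    {"hand":0,"x":-5,"y":0,"z":0,"ax":0,"ay":0,"az":0},
    {"hand":0,"x":-5,"y":0,"z":0,"ax":0,"ay":0,"az":0},
    {"hand":0,"x":-5,"y":0,"z":0,"ax":0,"ay":0,"az":0},
    {"hand":0,"x":-5,"y":0,"z":0,"ax":0,"ay":0,"az":0},
    {"hand":0,"x":-5,"y":0,"z":0,"ax":0,"ay":0,"az":0},
  ],
)

```text
time_s: 10.4
ee_pos: [0.5558, 0.0623, 0.2326]
eef_rot: [-2.3, -2.14, -0.01]
contact_force: [0.7, 5.4, 6.6]
finger_gap: 0.0001
```

```bash
python3 st.py
```

```text
t 10.4 along,across,above mm [106.    0.7  -2. ] F [0.66 5.42 6.62] gap 0.0001
[[0.072, 0.997, 0.005], [0.997, -0.072, 0.005], [0.005, 0.004, -1.0]]
```

Force holds steady at about 8 N in total, so I continue.

move_arm(
  rows=[
    {"hand":0,"x":-5,"y":0,"z":0,"ax":0,"ay":0,"az":0},
    {"hand":0,"x":-5,"y":0,"z":0,"ax":0,"ay":0,"az":0},
    {"hand":0,"x":-5,"y":0,"z":0,"ax":0,"ay":0,"az":0},
    {"hand":0,"x":-5,"y":0,"z":0,"ax":0,"ay":0,"az":0},
    {"hand":0,"x":-5,"y":0,"z":0,"ax":0,"ay":0,"az":0},
  ],
)

```text
time_s: 10.9
ee_pos: [0.554, 0.0374, 0.2327]
eef_rot: [-2.3, -2.14, -0.01]
contact_force: [0.3, 5.2, 6.9]
finger_gap: 0.0007
```

move_arm(
  rows=[
    {"hand":0,"x":-5,"y":0,"z":0,"ax":0,"ay":0,"az":0},
    {"hand":0,"x":-5,"y":0,"z":0,"ax":0,"ay":0,"az":0},
    {"hand":0,"x":-5,"y":0,"z":0,"ax":0,"ay":0,"az":0},
    {"hand":0,"x":-5,"y":0,"z":0,"ax":0,"ay":0,"az":0},
    {"hand":0,"x":-5,"y":0,"z":0,"ax":0,"ay":0,"az":0},
  ],
)

```text
time_s: 11.4
ee_pos: [0.5522, 0.0124, 0.2326]
eef_rot: [-2.3, -2.14, -0.01]
contact_force: [0.8, 4.9, 6.5]
finger_gap: 0.0003
```

move_arm(
  rows=[
    {"hand":0,"x":-5,"y":0,"z":0,"ax":0,"ay":0,"az":0},
    {"hand":0,"x":-5,"y":0,"z":0,"ax":0,"ay":0,"az":0},
    {"hand":0,"x":-5,"y":0,"z":0,"ax":0,"ay":0,"az":0},
    {"hand":0,"x":-5,"y":0,"z":0,"ax":0,"ay":0,"az":0},
    {"hand":0,"x":-5,"y":0,"z":0,"ax":0,"ay":0,"az":0},
  ],
)

```text
time_s: 11.9
ee_pos: [0.5505, -0.0125, 0.2327]
eef_rot: [-2.3, -2.14, -0.01]
contact_force: [0.4, 7.0, 6.9]
finger_gap: 0.0003
```

move_arm(
  rows=[
    {"hand":0,"x":-5,"y":0,"z":0,"ax":0,"ay":0,"az":0},
    {"hand":0,"x":-5,"y":0,"z":0,"ax":0,"ay":0,"az":0},
    {"hand":0,"x":-5,"y":0,"z":0,"ax":0,"ay":0,"az":0},
    {"hand":0,"x":-5,"y":0,"z":0,"ax":0,"ay":0,"az":0},
    {"hand":0,"x":-5,"y":0,"z":0,"ax":0,"ay":0,"az":0},
  ],
)

```text
time_s: 12.4
ee_pos: [0.5486, -0.0375, 0.2326]
eef_rot: [-2.3, -2.14, -0.01]
contact_force: [0.8, 5.4, 8.2]
finger_gap: 0.0006
```

```bash
python3 st.py
```

```text
t 12.4 along,across,above mm [ 6.   0.7 -2. ] F [0.79 5.45 8.18] gap 0.0006
[[0.072, 0.997, 0.005], [0.997, -0.072, 0.004], [0.005, 0.004, -1.0]]
```

Normal force is creeping up, so I ease it by 0.3 mm.

move_arm(
  rows=[
    {"hand":0,"x":-5,"y":0,"z":-0.2,"ax":0,"ay":0,"az":0},
    {"hand":0,"x":-5,"y":0,"z":-0.1,"ax":0,"ay":0,"az":0},
    {"hand":0,"x":-5,"y":0,"z":0,"ax":0,"ay":0,"az":0},
    {"hand":0,"x":-5,"y":0,"z":0,"ax":0,"ay":0,"az":0},
    {"hand":0,"x":-5,"y":0,"z":0,"ax":0,"ay":0,"az":0},
  ],
)

```text
time_s: 12.9
ee_pos: [0.5466, -0.0627, 0.2327]
eef_rot: [-2.3, -2.14, -0.008]
contact_force: [0.3, 5.6, 6.2]
finger_gap: 0.0005
```

move_arm(
  rows=[
    {"hand":0,"x":-5,"y":0,"z":0,"ax":0,"ay":0,"az":0},
    {"hand":0,"x":-5,"y":0,"z":0,"ax":0,"ay":0,"az":0},
    {"hand":0,"x":-5,"y":0,"z":0,"ax":0,"ay":0,"az":0},
    {"hand":0,"x":-5,"y":0,"z":0,"ax":0,"ay":0,"az":0},
    {"hand":0,"x":-5,"y":0,"z":0,"ax":0,"ay":0,"az":0},
  ],
)

```text
time_s: 13.4
ee_pos: [0.5448, -0.0877, 0.2327]
eef_rot: [-2.3, -2.14, -0.008]
contact_force: [0.2, 5.1, 7.5]
finger_gap: 0.0008
```

move_arm(
  rows=[
    {"hand":0,"x":-5,"y":0,"z":0,"ax":0,"ay":0,"az":0},
    {"hand":0,"x":-5,"y":0,"z":0,"ax":0,"ay":0,"az":0},
    {"hand":0,"x":-5,"y":0,"z":0,"ax":0,"ay":0,"az":0},
    {"hand":0,"x":-5,"y":0,"z":0,"ax":0,"ay":0,"az":0},
    {"hand":0,"x":-5,"y":0,"z":0,"ax":0,"ay":0,"az":0},
  ],
)

```text
time_s: 13.9
ee_pos: [0.543, -0.1126, 0.2326]
eef_rot: [-2.3, -2.14, -0.008]
contact_force: [0.5, 5.6, 6.1]
finger_gap: 0.0002
```

move_arm(
  rows=[
    {"hand":0,"x":-5,"y":0,"z":0,"ax":0,"ay":0,"az":0},
    {"hand":0,"x":-5,"y":0,"z":0,"ax":0,"ay":0,"az":0},
    {"hand":0,"x":-5,"y":0,"z":0,"ax":0,"ay":0,"az":0},
    {"hand":0,"x":-5,"y":0,"z":0,"ax":0,"ay":0,"az":0},
    {"hand":0,"x":-5,"y":0,"z":0,"ax":0,"ay":0,"az":0},
  ],
)

```text
time_s: 14.4
ee_pos: [0.5412, -0.1375, 0.2327]
eef_rot: [-2.3, -2.14, -0.008]
contact_force: [0.1, 5.0, 7.1]
finger_gap: 0.0006
```

```bash
python3 st.py
```

```text
t 14.4 along,across,above mm [-94.3   0.5  -1.9] F [0.09 4.97 7.14] gap 0.0006
[[0.072, 0.997, 0.004], [0.997, -0.072, 0.004], [0.004, 0.003, -1.0]]
```

move_arm(
  rows=[
    {"hand":0,"x":-5,"y":0,"z":-0.1,"ax":0,"ay":0,"az":0},
    {"hand":0,"x":-5,"y":0,"z":0,"ax":0,"ay":0,"az":0},
    {"hand":0,"x":-5,"y":0,"z":0,"ax":0,"ay":0,"az":0},
    {"hand":0,"x":-5,"y":0,"z":0,"ax":0,"ay":0,"az":0},
    {"hand":0,"x":-5,"y":0,"z":0,"ax":0,"ay":0,"az":0},
  ],
)

```text
time_s: 14.9
ee_pos: [0.5394, -0.1625, 0.2326]
eef_rot: [-2.3, -2.14, -0.008]
contact_force: [0.4, 5.0, 6.7]
finger_gap: 0.0006
```

move_arm(
  rows=[
    {"hand":0,"x":-5,"y":0,"z":0,"ax":0,"ay":0,"az":0},
    {"hand":0,"x":-5,"y":0,"z":0,"ax":0,"ay":0,"az":0},
    {"hand":0,"x":-5,"y":0,"z":0,"ax":0,"ay":0,"az":0},
    {"hand":0,"x":-5,"y":0,"z":0,"ax":0,"ay":0,"az":0},
    {"hand":0,"x":-5,"y":0,"z":0,"ax":0,"ay":0,"az":0},
  ],
)

```text
time_s: 15.4
ee_pos: [0.5376, -0.1874, 0.2326]
eef_rot: [-2.3, -2.14, -0.007]
contact_force: [1.7, 5.5, 6.7]
finger_gap: 0.0002
```

move_arm(
  rows=[
    {"hand":0,"x":-5,"y":0,"z":0,"ax":0,"ay":0,"az":0},
    {"hand":0,"x":-5,"y":0,"z":0,"ax":0,"ay":0,"az":0},
    {"hand":0,"x":-5,"y":0,"z":0,"ax":0,"ay":0,"az":0},
    {"hand":0,"x":-5,"y":0,"z":0,"ax":0,"ay":0,"az":0},
    {"hand":0,"x":-5,"y":0,"z":0,"ax":0,"ay":0,"az":0},
  ],
)

```text
time_s: 15.9
ee_pos: [0.5357, -0.2124, 0.2327]
eef_rot: [-2.3, -2.14, -0.007]
contact_force: [0.8, 6.0, 7.5]
finger_gap: 0.0005
```

move_arm(
  rows=[
    {"hand":0,"x":-5,"y":0,"z":0,"ax":0,"ay":0,"az":0},
    {"hand":0,"x":-5,"y":0,"z":0,"ax":0,"ay":0,"az":0},
    {"hand":0,"x":-5,"y":0,"z":0,"ax":0,"ay":0,"az":0},
    {"hand":0,"x":-5,"y":0,"z":0,"ax":0,"ay":0,"az":0},
    {"hand":0,"x":-5,"y":0,"z":0,"ax":0,"ay":0,"az":0},
  ],
)

```text
time_s: 16.4
ee_pos: [0.5339, -0.2373, 0.2327]
eef_rot: [-2.299, -2.14, -0.007]
contact_force: [0.2, 5.3, 7.4]
finger_gap: 0.0006
```

move_arm(
  rows=[
    {"hand":0,"x":-5,"y":0,"z":0,"ax":0,"ay":0,"az":0},
    {"hand":0,"x":-5,"y":0,"z":0,"ax":0,"ay":0,"az":0},
    {"hand":0,"x":-5,"y":0,"z":0,"ax":0,"ay":0,"az":0},
    {"hand":0,"x":-5,"y":0,"z":0,"ax":0,"ay":0,"az":0},
    {"hand":0,"x":-5,"y":0,"z":0,"ax":0,"ay":0,"az":0},
  ],
)

```text
time_s: 16.9
ee_pos: [0.5321, -0.2622, 0.2327]
eef_rot: [-2.299, -2.14, -0.007]
contact_force: [1.6, 4.5, 7.2]
finger_gap: 0.0005
```

```bash
python3 st.py
```

```text
t 16.9 along,across,above mm [-219.3    0.5   -1.9] F [1.58 4.52 7.2 ] gap 0.0005
[[0.072, 0.997, 0.003], [0.997, -0.072, 0.003], [0.003, 0.003, -1.0]]
```

move_arm(
  rows=[
    {"hand":0,"x":-5,"y":0,"z":-0.1,"ax":0,"ay":0,"az":0},
    {"hand":0,"x":-5,"y":0,"z":0,"ax":0,"ay":0,"az":0},
    {"hand":0,"x":-5,"y":0,"z":0,"ax":0,"ay":0,"az":0},
    {"hand":0,"x":-5,"y":0,"z":0,"ax":0,"ay":0,"az":0},
    {"hand":0,"x":-5,"y":0,"z":0,"ax":0,"ay":0,"az":0},
  ],
)

```text
time_s: 17.4
ee_pos: [0.5303, -0.2872, 0.2327]
eef_rot: [-2.299, -2.14, -0.007]
contact_force: [0.5, 5.3, 6.0]
finger_gap: 0.0009
```

move_arm(
  rows=[
    {"hand":0,"x":-5,"y":0,"z":0,"ax":0,"ay":0,"az":0},
    {"hand":0,"x":-5,"y":0,"z":0,"ax":0,"ay":0,"az":0},
    {"hand":0,"x":-4,"y":0,"z":0,"ax":0,"ay":0,"az":0},
    {"hand":0,"x":0,"y":0,"z":0,"ax":0,"ay":0,"az":0},
    {"hand":0,"x":0,"y":0,"z":0,"ax":0,"ay":0,"az":0},
  ],
)

```text
time_s: 17.9
ee_pos: [0.5292, -0.3018, 0.2326]
eef_rot: [2.299, 2.14, 0.005]
contact_force: [0.7, 3.3, 6.3]
finger_gap: 0.0003
```

```bash
python3 st.py
```

```text
t 17.9 along,across,above mm [-259.     0.4   -2. ] F [0.74 3.27 6.29] gap 0.0003
[[0.072, 0.997, 0.003], [0.997, -0.072, 0.002], [0.002, 0.003, -1.0]]
```

The right end is reached at −259 mm, still touching. Now I lift straight up and draw back towards the robot.

move_arm(
  rows=[
    {"hand":0,"x":0,"y":0,"z":-5,"ax":0,"ay":0,"az":0},
    {"hand":0,"x":0,"y":0,"z":-15,"ax":0,"ay":0,"az":0},
    {"hand":0,"x":0,"y":0,"z":-30,"ax":0,"ay":0,"az":0},
    {"hand":0,"x":0,"y":0,"z":-30,"ax":0,"ay":0,"az":0},
    {"hand":0,"x":0,"y":-20,"z":-20,"ax":0,"ay":0,"az":0},
  ],
)

```text
time_s: 18.4
ee_pos: [0.51, -0.3019, 0.3327]
eef_rot: [2.297, 2.14, 0.001]
contact_force: [-0.1, 0.7, 0.6]
finger_gap: -0.0001
```

move_arm(
  rows=[
    {"hand":0,"x":0,"y":-30,"z":0,"ax":0,"ay":0,"az":0},
    {"hand":0,"x":0,"y":-30,"z":0,"ax":0,"ay":0,"az":0},
    {"hand":0,"x":0,"y":-20,"z":0,"ax":0,"ay":0,"az":0},
    {"hand":0,"x":0,"y":0,"z":0,"ax":0,"ay":0,"az":0},
    {"hand":0,"x":0,"y":0,"z":0,"ax":0,"ay":0,"az":0},
  ],
)

```text
time_s: 18.9
ee_pos: [0.4289, -0.2959, 0.3317]
eef_rot: [2.3, 2.139, 0.001]
contact_force: [0.7, -0.4, -0.1]
finger_gap: 0.0006
```

```bash
python3 st.py
python3 - <<'E'
from bench import manip
import cv2
cv2.imwrite("pics/scene2.png",manip.camera("scene")[:,:,::-1])
E
```

```text
t 18.9 along,across,above mm [-260.4 -100.1   97.1] F [ 0.68 -0.44 -0.1 ] gap 0.0006
[[0.072, 0.997, 0.001], [0.997, -0.072, -0.0], [-0.0, 0.001, -1.0]]
```

View pics/scene2.png

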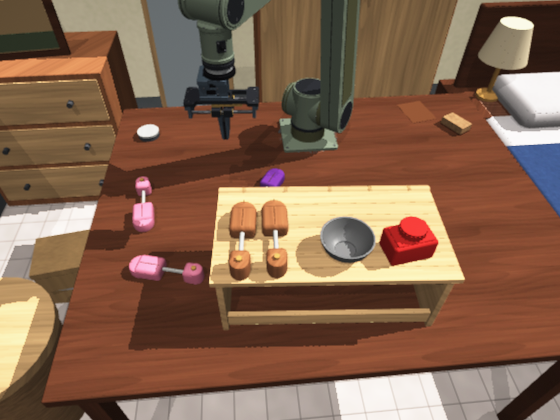

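The hand is clear at (225,110). The trees (243,220)/(275,218), bowl (348,240) and caddy (408,240) are where they were at the start. I'm handing the job in.

```bash
python3 -c "
from bench import manip
print(manip.close_job())"
```

```text
the job is handed in; nothing more can be done
None
```

I stroked the pole from its left end to its right end with the closed fingertips, took the hand away and handed the job in at about 19 s of the 69 s allowed. `close_job` gave no verdict.

- **Stroke:** The fingertips touched down 258 mm left of the pole's middle. They moved at about 5 cm/s and lifted off 259 mm right of the middle.
- **Contact force:** It was about 3 to 5 N at touchdown and 6 to 10 N along the way, friction included, so within the 0.2 to 20 N band. I read it only at the end of each call (every 0.3 to 0.5 s), and every reading in the stroke showed contact.
- **Pole position:** The camera fit put the pole's top about 2 mm higher than where the fingers actually met it, which is within the calibration error. The slow descent took up the difference.
- **Other objects:** In the last picture the bowl, caddy and both shoe trees are where they were at the start. The shoehorn and brush are hidden under the board in my views, so I could not check them. The hand stayed above the board near the shelf.

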